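# Take the pile apart and put the kit in its holders

## Robot

A 6-joint arm with a two-finger parallel gripper is mounted at the origin on a cart in front of the work surface, level with it; the furniture and walls round the work are solid. World frame = base frame: x ahead of the robot, y to its left, z up, the work surface at z = 0. Lengths are in mm, angles in rad, forces in N, time in s.
With the tool pointing down it reaches from about 275 to 825 mm from the base axis. Payload 5.2 kg.
Tool frame: the origin (TCP) lies at the very end of the fingers, on their centre line; the grasp point (between the pads) lies 19 mm behind it; z points along the fingers, y is the direction in which the jaws open and shut (so a half turn about z gives the same grasp; the last joint's range is limited). The gripper opens to 93 mm and grips with 3 to 60 N. Pads are 15 mm wide; open, the fingers measure 128 mm over their backs; the gripper's body (75 mm by 188 mm) begins 65 mm behind the grasp point.
Start: joints at [0.979, 0.259, 1.535, -0, 1.348, -0.203], TCP at [208.472, 508.964, 184.053] pointing down, gripper open.
Joint ranges: [-3.14, 3.14], [-0.91, 2.08], [0.19, 2.58], [-1.22, 4.36], [0.22, 2.71], [-3.12, 3.12]. Speed limits (rad/s): [2.57, 2.57, 3.14, 3.14, 3.14, 3.14].

## Interface

Orientations are given as [roll, pitch, yaw] about the fixed x, y, z axes, in that order (R = Rz(yaw) Ry(pitch) Rx(roll)).
In Python, from bench import robot gives the robot as it stands. The module is installed in compiled form; this text tells all that it offers. Calls block until the motion is done:
- robot.move_ptp(position, orientation): joint-space move of the TCP to a pose.
- robot.move_linear(position, ori=None, speed=150, f_stop=None): straight line of the TCP; ori=None keeps the orientation; speed is the mean speed in mm/s. With f_stop (N) it stops when the force on the tool has changed by that much, and returns True; else False.
- robot.move_j(angles): joint-space move.
- robot.move_gripper(opening): opening from 0.0 (shut) to 1.0 (fully open); the grip force is fixed at half the most; returns when the fingers have stopped.
- robot.sleep(seconds).
- robot.inverse_kinematics(position, orientation): joint angles nearest the present ones, or None.
- robot.get_image(name): name is "scene" or "side" or "wrist"; returns a dict with "img" (420x560x3 uint8, blue, green, red), "fovy" (degrees; the focal length in pixels is half the picture's height over the tangent of half this angle, whatever the lens; pixels are square), "cx", "cy" (the principal point, pixels), "eye" and "orientation" of the camera in the world. Camera axes: x right, y down, z forward; pixel columns grow to the right and rows downward; lengths in mm; the calibration is good to about 2 mm. A picture is of the moment at which its call begins. There is no depth.
A pose or a line that the arm cannot do raises robot.MotionError and nothing moves.
- robot.hand_in(): hands the job in, once; it reports no verdict.
Readings, each from a call of its own:
- robot.current_t(): time.
- robot.current_qpos(): joint angles.
- robot.current_joint_vel(): joint speeds.
- robot.current_joint_efforts(): joint torques, N m.
- robot.current_tcp_pos(): TCP position.
- robot.current_eef_rot(): TCP orientation.
- robot.current_contact_force(): force on the tool from outside, world axes, zero at the start.
- robot.current_ft_torque(): the same for the moment, N m.
- robot.current_gripper_width(): opening from 0.0 (shut) to 1.0 (fully open).
Only numpy, scipy, OpenCV 4.12 (cv2) and the standard library are available. Lean on these libraries where they do the work, as an engineer would, in place of code of your own. Each camera call takes 0.05 s, during which the arm holds its last target. There are 200 camera calls.

## Task

Take the two little piles apart and put each thing in its own place: the hole saw upright in the round green dish, the blue bit case flat in the grey tray and the cork sanding block flat in the wooden tray with the cork floor, each lengthwise in its tray, and the small white cup nested upright, all the way down, in the yellow cup. Set everything down gently instead of dropping it, do not ram the cups together, and tip nothing over. The screw tin and the holders stay where they are.

Things in the scene. Friction and masses are not known exactly. Their poses are not given: they have to be found in the camera images.
- hole_saw: Golden hole saw, a plain solid cylinder 45 mm in diameter and 36 mm high with a round steel shank 14 mm thick standing up from the middle of its top to 66 mm; 0.17 kg. It stands upright, teeth down, on top of the blue bit case (58 mm high at its foot to 124 mm at the shank's tip at the start). Origin: centre of its underside, z up along the shank.
- bit_case: Closed blue plastic bit case, a box 46 (x) x 72 (y) x 28 (z) mm with black stripes on its flat lid; 0.15 kg. It lies on the sanding block, under the hole saw. Origin: centre of its underside; y along its length, z up.
- sanding_block: Cork sanding block with red-brown paper below, a box 63 (x) x 105 (y) x 30 (z) mm; 0.08 kg. It lies on the bench at the bottom of the pile, under the bit case. Origin: centre of its underside, about 1 mm below the surface it rests on; y along its length, z up.
- small_cup: Small white tapered mixing cup, open at the top, 60 mm high: 34 mm in diameter at the foot, 45 mm at 46 mm height, then a straight rim band 48 mm in diameter and 12 mm high up to the top; walls 2.5 mm; 0.05 kg. It stands upright on the green screw tin. Origin: centre of its underside, z up.
- screw_tin: Flat dark green screw tin with a label, 75 (x) x 116 (y) x 35 (z) mm, shut and fixed to the bench. The small cup stands on its lid. Origin: centre of its underside, z up.
- green_dish: Shallow round green dish with a black rubber floor, fixed to the bench: 78 mm in diameter outside, 72 mm inside, floor 4 mm and rim 8 mm above the bench. Holder of the hole saw. Origin: centre of its underside, z up.
- grey_tray: Shallow grey plastic tray with a smooth grey floor, fixed to the bench: 72 (x) x 98 (y) mm inside, 78 x 104 mm outside, floor 3 mm and rim 8 mm above the bench. Holder of the bit case. Origin: centre of its underside; y along its length, z up.
- wood_tray: Shallow pale wooden tray with a cork floor, fixed to the bench: 90 (x) x 132 (y) mm inside, 96 x 138 mm outside, floor 3 mm and rim 8 mm above the bench. Holder of the sanding block. Origin: centre of its underside; y along its length, z up.
- yellow_cup: Yellow tapered cup, open at the top, 42 mm high, loose on the bench, 0.25 kg: outside 43 mm in diameter at the foot, 55 mm at the rim; inside 50 mm at the mouth, 39 mm at the inner floor, 4 mm above its underside. The small cup fits inside with 2 mm play all round, stands on the inner floor and then shows 22 mm of itself above the yellow rim. Origin: centre of its underside, z up.
Things that resemble listed ones, but are neither listed nor needed, are in the scene too. What is shaped like the small_cup but turquoise is not meant.

How it is judged (in metres and radians):
At the end, for the whole second after the job is handed in: Hole saw upright in the green dish (centre within 14 mm each way), bit case flat in the grey tray, sanding block flat in the wooden tray (15 mm, lengthwise within 0.3 rad), small cup standing at the bottom of the upright yellow cup (6 mm); all released and at rest (x of hole_saw in the frame of green_dish between -0.014 and 0.014 m and y of hole_saw in the frame of green_dish between -0.014 and 0.014 m and z of hole_saw in the frame of green_dish between 0 and 0.0065 m and angle between each of hole_saw, bit_case, sanding_block, small_cup's own z axis and vertical below 0.12 rad and linear speed of each of hole_saw, bit_case, sanding_block, small_cup below 0.03 m/s and x of bit_case in the frame of grey_tray between -0.015 and 0.015 m and y of bit_case in the frame of grey_tray between -0.015 and 0.015 m and z of bit_case in the frame of grey_tray between 0 and 0.0065 m and angle between the y axis of bit_case and the y axis of grey_tray, either way round below 0.3 rad and x of sanding_block in the frame of wood_tray between -0.015 and 0.015 m and y of sanding_block in the frame of wood_tray between -0.015 and 0.015 m and z of sanding_block in the frame of wood_tray between 0 and 0.0065 m and angle between the y axis of sanding_block and the y axis of wood_tray, either way round below 0.3 rad and x of small_cup in the frame of yellow_cup between -0.006 and 0.006 m and y of small_cup in the frame of yellow_cup between -0.006 and 0.006 m and z of small_cup in the frame of yellow_cup between 0.001 and 0.009 m and angle between yellow_cup's own z axis and vertical below 0.1 rad); the robot touches nothing.
It fails at once if something is dropped: it moves faster than 0.6 m/s within 30 mm of the bench ((height (world z) of hole_saw below 0.03 m and linear speed of hole_saw above 0.6 m/s) or (height (world z) of bit_case below 0.03 m and linear speed of bit_case above 0.6 m/s) or (height (world z) of sanding_block below 0.03 m and linear speed of sanding_block above 0.6 m/s) or (height (world z) of small_cup below 0.03 m and linear speed of small_cup above 0.6 m/s)).
It fails at once if something is tipped over (angle between any of hole_saw, bit_case, sanding_block, small_cup, yellow_cup's own z axis and vertical above 0.7 rad).
It fails at once if the cups are rammed together, over 25 N (contact force between small_cup and yellow_cup above 25 N).
It fails at once if the yellow cup is pushed more than 40 mm away (distance of yellow_cup from where it was at the start of the episode above 0.04 m).
It also fails if it takes over 120 s, if anything falls off the work surface, if the arm or the gripper's body presses on something with over 40 N, if the wrist force passes 120 N, or if a joint passes its speed limit or range.

## Working session

There is one attempt and no reset: what is moved stays moved. The work goes in short steps, each a Python script; the robot and the scene stay as the last script left them, time stands still between calls to the robot, and variables do not carry over. Pictures are saved under pics/ and viewed, about 12 in all and at most 16, crops included, and the job is handed in when it is done.

```bash
mkdir -p pics
python3 - <<'E'
from bench import robot
import cv2,pickle
d={}
for n in ("scene","side","wrist"):
    r=robot.get_image(n); d[n]=r; cv2.imwrite(f"pics/a_{n}.png",r["img"])
    print(n,r["fovy"],r["cx"],r["cy"],r["eye"],r["orientation"])
pickle.dump(d,open("a.pkl","wb"))
print(robot.current_tcp_pos(),robot.current_eef_rot(),robot.current_t())
E
```

```text
scene 52.76684002396329 277.3251055689723 214.90989743514285 [  11.46121008 -429.91406024  779.53346418] [-2.39950551 -0.01737469 -0.81644604]
side 52.76166004228772 279.92360201443046 206.90660987860994 [ 220.97191664 -563.4949078   650.63531222] [-2.3071466   0.01018166 -0.51898987]
wrist 65.21876518375736 279.43578134002985 210.36888977736112 [141.07076445 535.68727357 383.18002225] [2.87536842e+00 2.30807009e-03 1.18178006e+00]
[208.20159152 508.58630154 183.40851574] [-3.14023034e+00 -3.23122131e-04  2.75276722e+00] 0.15
```

View pics/a_scene.png

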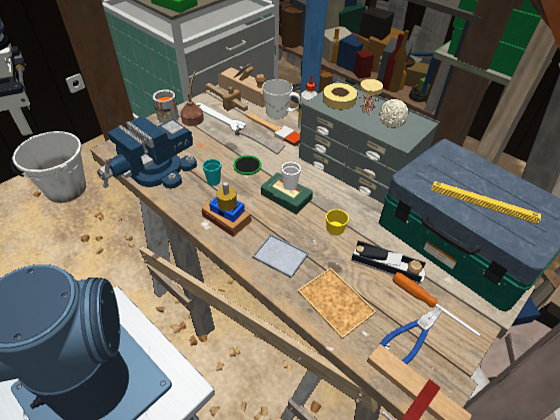

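View pics/a_side.png

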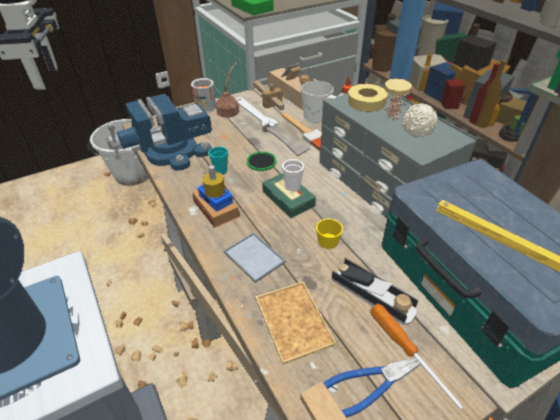

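The scene camera shows the pile at about (226,205), the dish at (247,165), the tin with the white cup at (290,180), the yellow cup at (337,221), the grey tray at (281,255) and the wood tray at (337,303). The turquoise cup at (212,172) is close to the pile, and the side view agrees. I'll cast rays for rough positions, then look with the wrist camera.

```bash
cat > h.py <<'E'
import numpy as np, cv2
from scipy.spatial.transform import Rotation as Ro
from bench import robot
def ray(r,uv):
    f=210/np.tan(np.radians(r["fovy"])/2)
    uv=np.atleast_2d(uv).astype(float)
    d=np.c_[(uv[:,0]-r["cx"])/f,(uv[:,1]-r["cy"])/f,np.ones(len(uv))]
    return np.array(r["eye"]), d@Ro.from_euler('xyz',r["orientation"]).as_matrix().T
def onplane(r,uv,z):
    e,d=ray(r,uv); return (e+d*((z-e[2])/d[:,2])[:,None])[:,:2]
def proj(r,p):
    f=210/np.tan(np.radians(r["fovy"])/2)
    c=(np.atleast_2d(p)-r["eye"])@Ro.from_euler('xyz',r["orientation"]).as_matrix()
    return c[:,:2]/c[:,2:]*f+[r["cx"],r["cy"]]
def snap(tag,name="wrist"):
    import pickle
    r=robot.get_image(name); cv2.imwrite(f"pics/{tag}.png",r["img"]); pickle.dump(r,open(f"{tag}.pkl","wb")); return r
def load(tag):
    import pickle; return pickle.load(open(f"{tag}.pkl","rb"))
def cnt(r,lo,hi,roi=None,minA=30):
    """largest HSV blob contour within roi (x0,y0,x1,y1)"""
    m=cv2.inRange(cv2.cvtColor(r["img"],cv2.COLOR_BGR2HSV),lo,hi)
    if roi: k=np.zeros_like(m); k[roi[1]:roi[3],roi[0]:roi[2]]=255; m&=k
    cs,_=cv2.findContours(m,cv2.RETR_EXTERNAL,cv2.CHAIN_APPROX_NONE)
    return max(cs,key=cv2.contourArea)[:,0]
def rect(r,c,z):
    """min-area rectangle of a contour on plane z: centre, sizes(short,long), yaw of long axis"""
    (x,y),_,_=q=cv2.minAreaRect(onplane(r,c,z).astype(np.float32)); b=cv2.boxPoints(q)
    e=[b[1]-b[0],b[2]-b[1]]; e.sort(key=np.linalg.norm)
    a=np.arctan2(e[1][1],e[1][0])
    return np.round([x,y,*map(np.linalg.norm,e),(a+np.pi/2)%np.pi-np.pi/2],3)
E
python3 - <<'E'
from h import *
import pickle
r=pickle.load(open("a.pkl","rb"))
s=r["scene"]
for n,uv,z in [("pile block",(226,216),15),("saw",(227,190),100),("dish",(247,165),8),("tin",(287,192),35),("cup",(291,168),95),("ycup",(337,213),42),("turq",(212,163),60),("grey",(281,255),5),("wood",(337,303),5)]:
    print(n,onplane(s,uv,z).round(),)
E
```

```text
pile block [[442. 128.]]
saw [[450. 124.]]
dish [[614. 233.]]
tin [[592.  64.]]
cup [[614.  74.]]
ycup [[617. -74.]]
turq [[516. 259.]]
grey [[454. -44.]]
wood [[ 443. -214.]]
```

View pics/a_wrist.png

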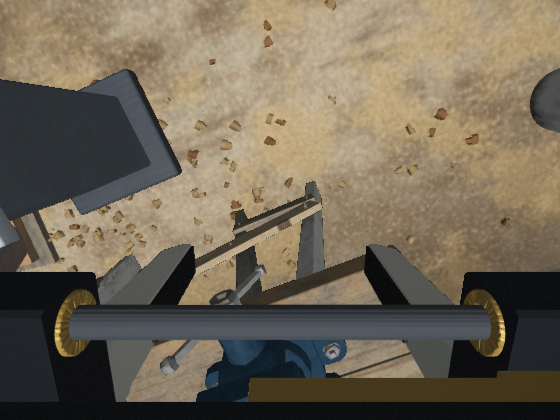

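Run:
```python
from h import *
robot.move_ptp([400,20,300],[np.pi,0,0])
r=snap("b1")
print(r["eye"],onplane(r,[[280,210],[280,10],[10,10],[550,10],[280,250]],0).round(),robot.current_t())
```

```text
[472.84839554  19.87507857 499.69827505] [[ 338.   19.]
 [ 618.   19.]
 [ 617.  384.]
 [ 618. -346.]
 [ 270.   18.]] 2.1417
```

View pics/b1.png

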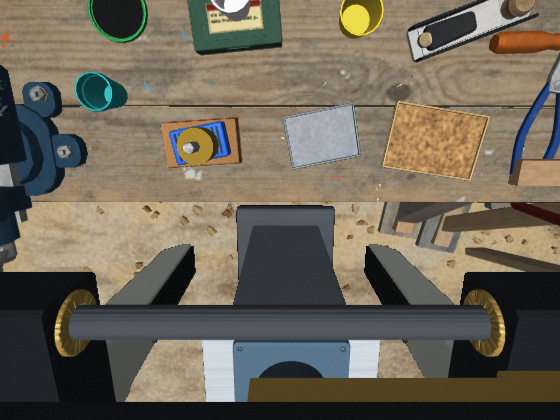

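b1 shows the pile at (201,143), the grey tray at (321,136), the wood tray at (436,140), and the dish, tin and yellow cup cut off at the top. I'll take one more view 130 mm further out and measure from it.

Run:
```python
from h import *
robot.move_ptp([530,20,300],[np.pi,0,0])
r=snap("b2")
```

```text
(no output)
```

View pics/b2.png

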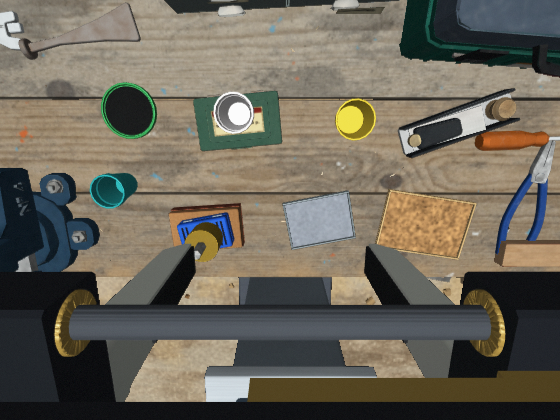

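Run:
```python
from h import *
a=load("b1"); b=load("b2")
for r,pts in ((b,[(318,215),(410,220),(240,205),(355,120),(343,175),(218,95),(129,85),(180,212),(195,228)]),):
    h=cv2.cvtColor(cv2.medianBlur(r["img"],3),cv2.COLOR_BGR2HSV)
    for p in pts: print(p,h[p[1],p[0]],end=' ')
print()
def circ(r,c,z):
    p=onplane(r,c,z).astype(np.float32); (e,ax,an)=cv2.fitEllipse(p); return np.round([*e,*ax],1), np.round(cv2.minEnclosingCircle(p)[1]*2,1)
T=[("dish",b,(45,120,60),(80,255,255),(95,75,165,145),8),
("yellow",b,(22,150,120),(34,255,255),(325,90,385,150),42),
("grey",a,(95,15,120),(125,90,255),(270,85,375,180),5),
("grey",b,(95,15,120),(125,90,255),(270,180,365,260),5),
("wood",a,(8,90,120),(22,255,255),(372,90,500,190),3),
("wood",b,(8,90,120),(22,255,255),(365,180,485,270),3),
("blue",a,(105,150,60),(130,255,255),(160,110,245,170),57),
("block",a,(3,100,60),(16,220,200),(150,110,250,175),29),
("tin",b,(60,60,30),(90,255,110),(185,85,290,155),35)]
for n,r,lo,hi,roi,z in T:
    c=cnt(r,lo,hi,roi); 
    if n in("dish","yellow"): print(n,circ(r,c,z),end=' ')
    c=cv2.convexHull(c.reshape(-1,1,2))[:,0]
    print(n,cv2.boundingRect(c),rect(r,c,z))
vis=np.hstack([cv2.resize(a["img"][80:200,130:510],None,fx=2,fy=2)]); cv2.imwrite("pics/c.png",vis)
v2=cv2.resize(b["img"][60:270,80:400],None,fx=2.4,fy=2.4,interpolation=cv2.INTER_CUBIC); cv2.imwrite("pics/c2.png",v2)
```

```text
(318, 215) [107  28 181] (410, 220) [ 16 128 199] (240, 205) [  8 136  77] (355, 120) [ 27 175 241] (343, 175) [ 18  55 139] (218, 95) [ 15  43 131] (129, 85) [ 69 164 138] (180, 212) [ 15 143 109] (195, 228) [ 23 186  67] 
dish (array([616.2, 236.4,  75.3,  76.3]), np.float64(77.6)) dish (101, 83, 55, 56) [615.665 236.524  75.32   76.968  -1.57 ]
yellow (array([604.8, -81.9,  52.8,  53. ]), np.float64(54.5)) yellow (335, 98, 41, 42) [605.235 -81.666  52.917  53.823  -1.57 ]
grey (283, 103, 78, 66) [451.356 -43.009  76.673 103.26   -1.375]
grey (283, 192, 72, 57) [451.191 -42.941  76.224 103.079  -1.368]
wood (381, 101, 109, 80) [ 444.054 -210.119   96.877  140.929    1.417]
wood (375, 189, 102, 71) [ 443.524 -210.177   97.561  141.108    1.415]
blue (195, 122, 36, 36) [4.48217e+02 1.07204e+02 3.76050e+01 4.44910e+01 1.90000e-01]
block (161, 117, 81, 51) [443.684 129.119  63.016 108.769  -1.503]
tin (194, 91, 88, 60) [601.914  76.231  69.444 112.989  -1.477]
```

View pics/c2.png

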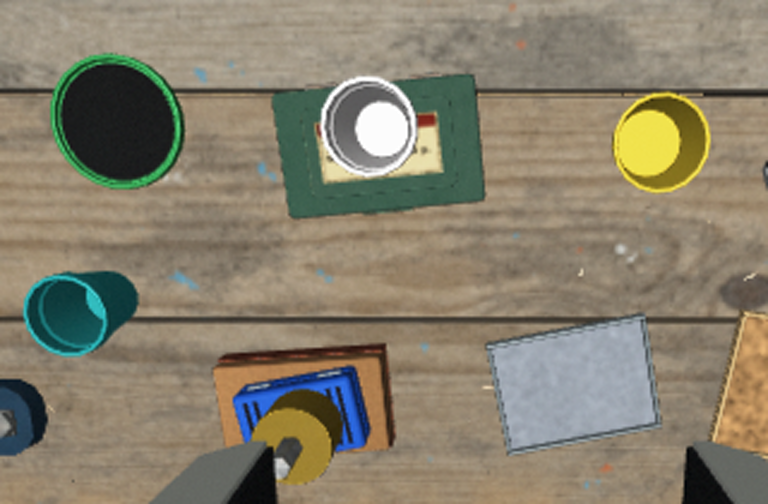

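c2 shows the saw's tip hanging over the lid at (290,455), the blue case unevenly rotated on the block, the dish at (118,121), and the white cup at (370,126) off-centre on the tin. The tray sizes match the spec. Next is a closer view of the pile and one of the cups.

Run:
```python
from h import *
b=load("b2"); print("vise",onplane(b,[(75,180),(100,235),(20,170)],100).round(),"turq",onplane(b,[(107,190)],60).round())
robot.move_ptp([560,0,250],[np.pi,0,0]); snap("d2")
robot.move_ptp([440,128,250],[np.pi,0,0]); r=snap("d1")
cv2.imwrite("pics/d1c.png",cv2.resize(r["img"][60:260,180:380],None,fx=3,fy=3))
d=load("d2"); 
g=cnt(d,(22,150,120),(34,255,255),(300,50,460,200)); p=onplane(d,g,42).astype(np.float32); print("yellow",cv2.fitEllipse(p)[:2],rect(d,g,42))
cv2.imwrite("pics/d2c.png",cv2.resize(d["img"][20:220,150:420],None,fx=2.8,fy=2.8))
```

```text
vise [[532. 271.]
 [461. 250.]
 [544. 336.]] turq [[511. 255.]]
yellow ((604.9552612304688, -81.87300109863281), (52.875640869140625, 53.04111862182617)) [604.746 -81.922  52.643  53.699   1.57 ]
```

View pics/d1c.png

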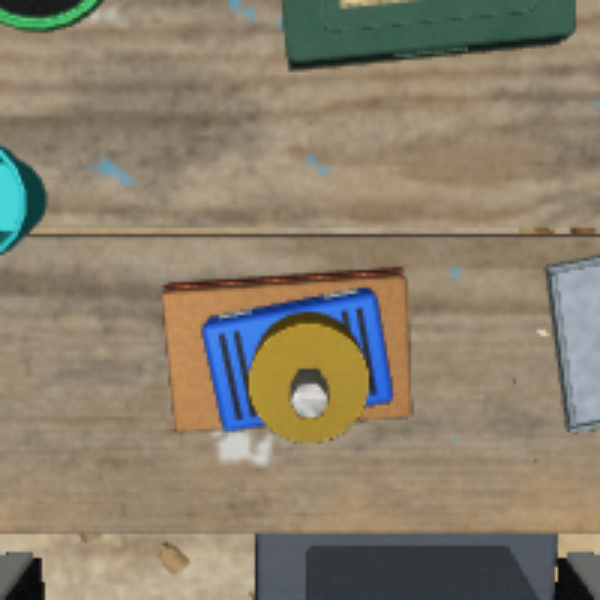

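View pics/d2c.png

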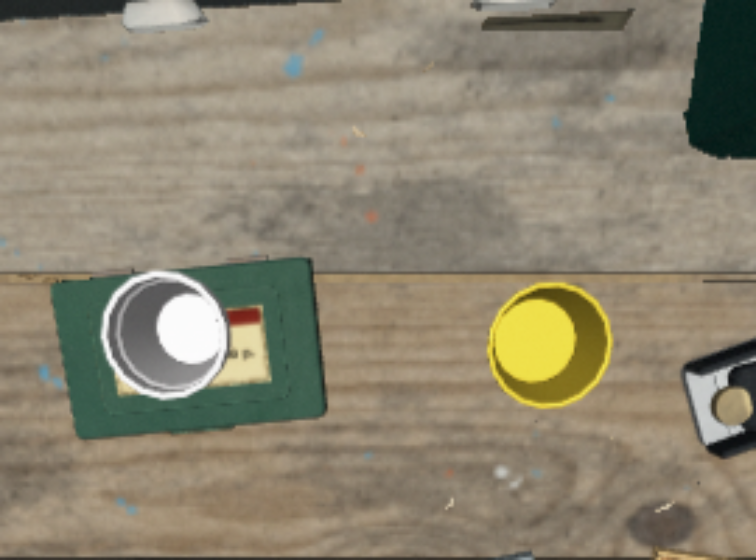

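d1c shows the saw disc centred at crop (309,381) with the shank tip at (310,399), the case lid corners at (203,323), (374,289), (393,402) and (225,432), and the block top at (165,290), (404,277), (412,416) and (175,431). d2c shows the white rim centred at (165,334) and the yellow rim at (549,345).

Run:
```python
from h import *
r=load("d1"); d=load("d2"); C=lambda p:np.array(p)/3+[180,60]
print("saw",onplane(r,C([(309.5,381.5),(248,381.5),(371,381.5)]),94).round(1).tolist(),onplane(r,C([(310,399)]),124))
m=C([(203,323),(374,289),(393,402),(225,432)]); print("case",rect(r,m,57))
m=C([(165,290),(404,277),(412,416),(175,431)]); print("block",rect(r,m,29))
D=lambda p:np.array(p)/2.8+[150,20]
print("white",onplane(d,D([(165,334.5),(102,334.5),(228,334.5)]),95).round(1).tolist())
print("yellow",onplane(d,D([(549.5,345)]),42))
m=D([(52,283),(312,259),(326,415),(80,438)]); print("tin",rect(d,m,35))
print(robot.current_gripper_width())
```

```text
saw [[443.9, 122.5], [443.9, 145.2], [443.9, 99.8]] [[443.70959737 122.72559485]]
case [444.601 126.639  46.656  70.107  -1.383]
block [443.308 130.758  61.753 104.656  -1.506]
white [[612.5, 73.7], [612.5, 97.4], [612.4, 49.9]]
yellow [[604.94714689 -82.28299845]]
tin [602.079  74.542  68.308 113.684  -1.483]
1.0025109239186285
```

```bash
cat >> h.py <<'E'
def pick(x,y,z,yaw,up=200,open=1.0):
    O=[np.pi,0,yaw]
    robot.move_ptp([x,y,up],O); robot.move_gripper(open)
    print("desc",robot.move_linear([x,y,z],speed=80,f_stop=8))
    robot.move_gripper(0.0); print("width mm",robot.current_gripper_width()*93, robot.current_tcp_pos().round(1))
    print(robot.move_linear([x,y,up],speed=100)); print("lifted w",robot.current_gripper_width()*93,"F",np.round(robot.current_contact_force(),1))
def place(x,y,z,yaw,up=200,rel=0.15,f=3,under=3):
    O=[np.pi,0,yaw]
    robot.move_ptp([x,y,up],O); robot.move_linear([x,y,z+12],speed=120)
    print("touch",robot.move_linear([x,y,z-under],speed=15,f_stop=f),robot.current_tcp_pos().round(1))
    robot.move_gripper(min(1,robot.current_gripper_width()+rel)); robot.sleep(.2)
    robot.move_linear([x,y,up],speed=120); print("t",robot.current_t())
E
python3 - <<'E'
from h import *
pick(443.8,122.6,72,1.57)
s=snap("e1","side"); cv2.imwrite("pics/e1c.png",s["img"][60:260,120:380])
E
```

```text
desc False
width mm 13.2562134029373 [443.7 122.6  71.9]
False
lifted w 13.170223732937808 F [-0.6  1.  -1.3]
```

View pics/e1c.png

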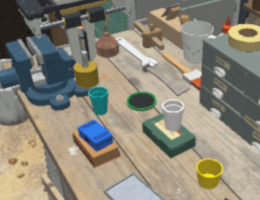

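Run:
```python
from h import *
s=load("e1"); cv2.imwrite("pics/e1z.png",cv2.resize(s["img"][60:190,160:290],None,fx=4.5,fy=4.5,interpolation=cv2.INTER_CUBIC))
print(proj(s,[443.7,122.6,200]),robot.current_tcp_pos(),robot.current_eef_rot())
```

```text
[[207.05551206 135.57258252]] [443.35679648 122.56964604 199.3157301 ] [-3.14016934e+00  5.23012483e-05  1.56999083e+00]
```

View pics/e1z.png

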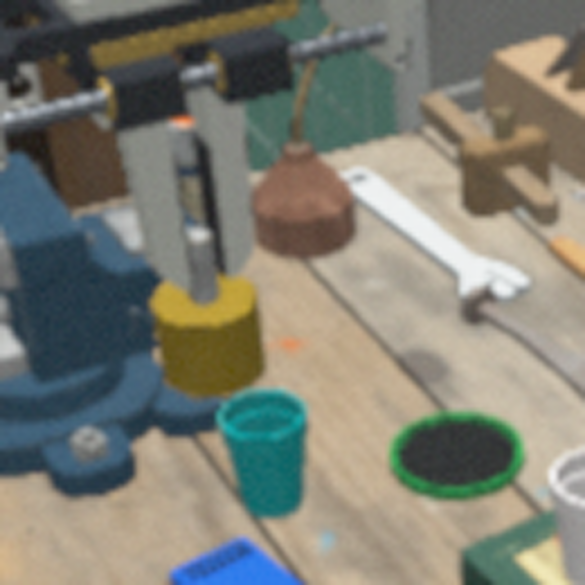

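Run:
```python
from h import *
s=load("e1"); p=[443.4,122.6]
for n,dz in (("base",-14),("tcp",0),("bodytop",22),("tip",52),("palm",84)):
    print(n,((proj(s,[*p,199.3+dz])-[160,60])*4.5).round())
print(((proj(s,[[443.4-22.5,122.6,221],[443.4+22.5,122.6,221]])-[160,60])*4.5).round())
import time
w=snap("e2","wrist"); cv2.imwrite("pics/e2c.png",w["img"][200:420])
```

```text
base [[215. 369.]]
tcp [[211. 342.]]
bodytop [[205. 298.]]
tip [[196. 235.]]
palm [[185. 164.]]
[[155. 313.]
 [254. 284.]]
```

View pics/e2c.png

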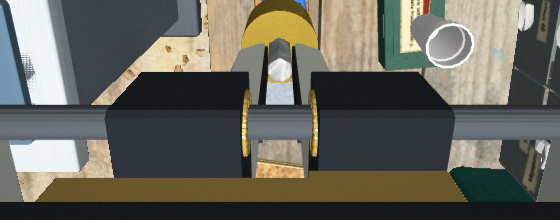

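```bash
python3 - <<'E'
from h import *
s=load("b1")
for dz in (0,19,40):
  print(dz,proj(s,[[400+dx,20+dy,300+dz] for dx in(-7.5,7.5) for dy in (-64,-46.5,46.5,64)]).round().tolist())
w=load("e2"); print(proj(w,[443.4,122.6,199.3]),proj(w,[443.4,122.6,221]),proj(w,[443.4,122.6,251]))
E
python3 - <<'E'
import cv2
a=cv2.imread("pics/b1.png")[200:330]; b=cv2.imread("pics/e2.png")[140:330,180:380]
cv2.imwrite("pics/f.png",cv2.vconcat([a,cv2.resize(b,(560,532))[:460]]))
E
```

```text
0 [[377.0, 249.0], [350.0, 249.0], [207.0, 249.0], [181.0, 249.0], [379.0, 227.0], [352.0, 227.0], [206.0, 227.0], [179.0, 227.0]]
19 [[386.0, 261.0], [357.0, 261.0], [201.0, 261.0], [171.0, 261.0], [389.0, 237.0], [359.0, 237.0], [199.0, 237.0], [169.0, 237.0]]
40 [[399.0, 277.0], [366.0, 277.0], [192.0, 277.0], [159.0, 277.0], [401.0, 251.0], [368.0, 251.0], [190.0, 251.0], [156.0, 251.0]]
[[279.34491563 236.46540569]] [[279.29573344 249.16775436]] [[279.20679658 272.1375944 ]]
```

View pics/f.png

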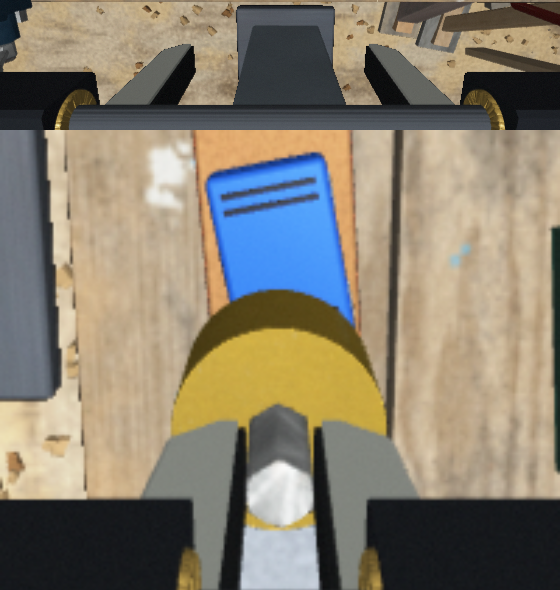

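The TCP as reported doesn't match the pictures. Wrist and side views put the visible fingertips 22 mm or more above the reported TCP, and the grip is on the shank (13 mm) instead of the body. The hold is fine: the saw hangs upright and centred. I'll place it by touch, then touch the bench with closed fingers to find the real tip offset.

Run:
```python
from h import *
place(615.9,236.4,18,1.57,under=6)
robot.move_ptp([560,150,150],[np.pi,0,1.57]); robot.move_gripper(0.0)
robot.move_linear([560,150,30],speed=100)
print("probe",robot.move_linear([560,150,-45],speed=20,f_stop=5),robot.current_tcp_pos(),robot.current_contact_force())
robot.move_linear([560,150,150],speed=150); print(robot.current_tcp_pos(),robot.current_t())
```

```text
touch True [615.6 236.4  17.9]
t 15.6667
probe True [560.02366092 149.99847073 -34.27582522] [-1.11155941  0.79790093  5.31913493]
[559.26795138 149.9414667  148.93194801] 22.3417
```

The saw touched the dish floor at the expected height. The probe shows the fingers end 34 mm above the reported TCP, so I'll subtract 34 from every wanted tip height. Next I'll re-measure the uncovered case and check the saw, numerically.

```bash
cat >> h.py <<'E'
TIP=34.0
E
python3 - <<'E'
from h import *
robot.move_ptp([460,150,250],[np.pi,0,0]); robot.move_gripper(1.0); r=snap("g1")
H=lambda c:cv2.convexHull(c.reshape(-1,1,2))[:,0]
P=lambda x,y,z:tuple(int(v) for v in proj(r,[x,y,z])[0])
u,v=P(444.6,126.6,57); c=H(cnt(r,(105,130,50),(130,255,255),(u-45,v-40,u+45,v+40))); print("case",(u,v),cv2.boundingRect(c),rect(r,c,57))
u,v=P(443.3,130.8,29); c=H(cnt(r,(3,100,60),(16,220,220),(u-60,v-45,u+60,v+45))); print("block",rect(r,c,29))
u,v=P(615.9,236.4,40); roi=(max(u-40,0),max(v-40,0),u+40,v+40)
c=H(cnt(r,(18,120,60),(30,255,255),roi)); print("saw",(u,v),cv2.boundingRect(c),onplane(r,c,40).round().tolist()[::6])
x,y,w,h=cv2.boundingRect(c); print("saw top est x far edge / y mid",onplane(r,[(x+w/2,y)],40)[0])
c=H(cnt(r,(45,120,60),(80,255,255),roi)); print("dish",rect(r,c,8), cv2.minEnclosingCircle(onplane(r,c,8).astype(np.float32)))
i=r["img"]; cv2.imwrite("pics/g1c.png",cv2.resize(i[0:260,60:400],None,fx=2.2,fy=2.2))
E
```

```text
case (297, 195) (266, 171, 62, 47) [446.505 127.727  48.517  70.697  -1.384]
block [445.837 131.815  66.513 104.569  -1.502]
saw (202, 45) (183, 24, 40, 44) [[638.0, 233.0], [613.0, 214.0], [595.0, 227.0], [604.0, 256.0], [636.0, 246.0]]
saw top est x far edge / y mid [637.88858845 234.579208  ]
dish [615.868 236.96   75.56   76.63    1.571] ((615.783203125, 237.04612731933594), 38.677589416503906)
```

View pics/g1c.png

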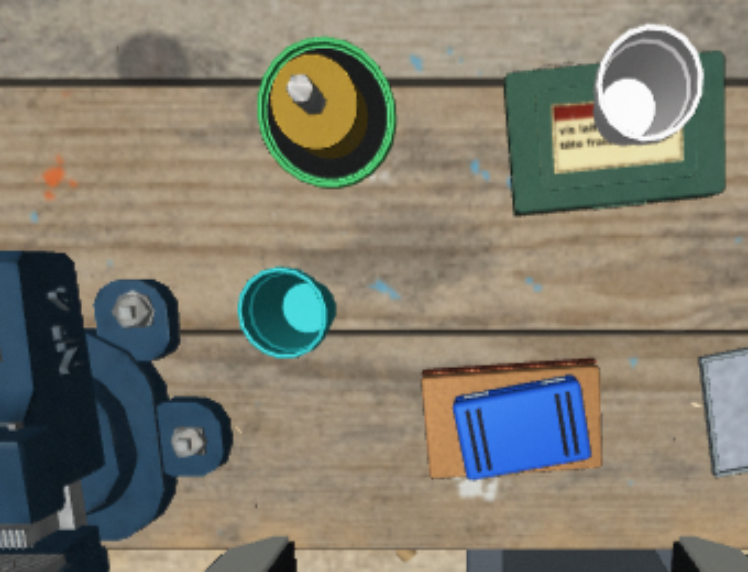

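g1c shows the saw upright inside the dish ring at (327,112), with the bare case on the block at (523,427). Next I'll move the case and then the block.

Run:
```python
from h import *
pick(445.0,127.0,38-TIP,1.758,up=120)
assert robot.current_gripper_width()*93>38
place(451.2,-43.0,12-TIP,1.770,up=120,under=4)
s=snap("g2","scene")
```

```text
desc False
width mm 46.05806167072023 [444.9 127.    4. ]
False
lifted w 45.67446649743683 F [ 0.1 -0.8 -2.1]
touch True [451.1 -43.  -23. ]
t 35.5917
```

Run:
```python
from h import *
H=lambda c:cv2.convexHull(c.reshape(-1,1,2))[:,0]
def roi(r,x,y,z,a,b):
    u,v=proj(r,[x,y,z])[0].astype(int); return (max(u-a,0),max(v-b,0),u+a,v+b)
robot.move_ptp([430,60,250],[np.pi,0,1e-3]); r=snap("h1")
c=H(cnt(r,(3,100,60),(16,220,220),roi(r,443,131,29,60,45))); k=rect(r,c,29); print("block",k)
c=H(cnt(r,(105,130,50),(130,255,255),roi(r,451,-43,31,45,40))); print("case",rect(r,c,31))
assert abs(k[0]-444)<6 and abs(k[1]-131)<6
pick(k[0]-1.5,k[1],11-TIP,k[4]+np.pi if k[4]<0 else k[4],up=120)
```

```text
block [444.708 130.285  64.348 106.541  -1.503]
case [452.093 -40.305  47.292  73.477  -1.373]
desc False
width mm 61.867896375319894 [443.2 130.3 -23. ]
False
lifted w 62.12362363662279 F [-1.1  0.9 -0.7]
```

Run:
```python
from h import *
place(443.8,-210.1,14-TIP,1.416,up=120,under=4)
H=lambda c:cv2.convexHull(c.reshape(-1,1,2))[:,0]
robot.move_ptp([430,-170,250],[np.pi,0,1e-3]); r=snap("i1")
cv2.imwrite("pics/i1c.png",r["img"][40:260])
u,v=proj(r,[444,-210,32])[0].astype(int)
```

```text
touch True [ 443.7 -210.1  -20. ]
t 48.8833
```

View pics/i1c.png

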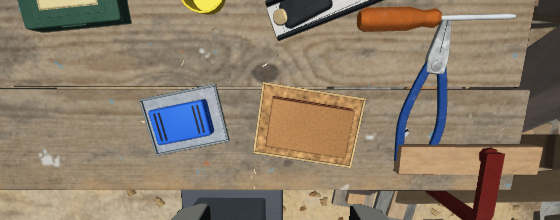

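i1c shows the case inside the grey tray at (183,121) and the block inside the wood tray at (309,125), both aligned. Before working at the cups I'll check how close the toolbox, cabinet and plane are.

Run:
```python
from h import *
import pickle
s=pickle.load(open("a.pkl","rb"))["scene"]; t=pickle.load(open("a.pkl","rb"))["side"]
print("toolbox bottom L",onplane(s,[(381,237)],0).round(),onplane(t,[(385,243)],0).round())
for z in (60,150,200): print("toolbox top L",z,onplane(s,[(393,183)],z).round(),onplane(t,[(397,190)],z).round())
d=load("d2"); D=lambda p:np.array(p)/2.8+[150,20]
print("plane",onplane(d,D([(685,372),(700,455),(756,335)]),45).round().tolist(),"cab bottom",onplane(d,D([(340,0),(480,28)]),0).round().tolist())
```

```text
toolbox bottom L [[ 662. -178.]] [[ 705. -145.]]
toolbox top L 60 [[ 781. -120.]] [[785. -75.]]
toolbox top L 150 [[ 684. -159.]] [[ 699. -150.]]
toolbox top L 200 [[ 631. -181.]] [[ 651. -191.]]
plane [[594.0, -141.0], [557.0, -151.0], [609.0, -170.0]] cab bottom [[750.0, 9.0], [739.0, -53.0]]
```

```bash
cat >> h.py <<'E'
def squeeze(x,y,z,yaw,open,up):
    robot.move_ptp([x,y,up],[np.pi,0,yaw]); robot.move_gripper(open)
    hit=robot.move_linear([x,y,z],speed=70,f_stop=5)
    if hit: robot.move_linear([x,y,up],speed=70); raise SystemExit("hit on way down")
    robot.move_gripper(0.0); print("w",round(robot.current_gripper_width()*93,1),robot.current_tcp_pos().round(1),np.round(robot.current_contact_force(),1))
E
python3 - <<'E'
from h import *
x,y=605,-82; z=20-TIP
squeeze(x,y,z,1.57,0.8,60); robot.move_gripper(0.75); robot.sleep(.2); robot.move_linear([x,y,60],speed=100)
squeeze(x,y,z,0.0,0.7,60); robot.move_gripper(0.7); robot.sleep(.2); robot.move_linear([x,y,110],speed=120)
x,y=612.5,73.7; z=76-TIP
squeeze(x,y,z,1.57,0.7,110); robot.move_gripper(0.65); robot.sleep(.2); robot.move_linear([x,y,90],speed=100)
r=snap("j1"); print(robot.current_t())
cv2.imwrite("pics/j1s.png",snap("j2","side")["img"][120:320,180:400])
E
```

```text
w 52.9 [605.  -82.1 -13.7] [-1.2 -0.3  3.8]
w 53.6 [605.4 -81.9 -13.4] [-0.2  1.6  2.9]
w 47.1 [612.7  73.7  42.3] [-0.4  0.8  1. ]
64.5167
```

View pics/j1s.png

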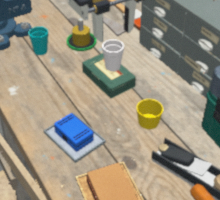

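j1s shows both cups still upright at (113,55) and (149,113) after centring. Next I'll grip the white cup at yaw 0 and nest it.

Run:
```python
from h import *
x,y=612.5,73.7; z=76-TIP
squeeze(x,y,z,0.0,0.68,70)
robot.move_linear([x,y,130],speed=80); print("w",robot.current_gripper_width()*93)
robot.move_ptp([605,-82,130],[np.pi,0,0]); robot.sleep(.3)
robot.move_linear([605,-82,92-TIP],speed=80); robot.sleep(.2)
print("touch",robot.move_linear([605,-82,43-TIP],speed=12,f_stop=3),robot.current_tcp_pos().round(2),np.round(robot.current_contact_force(),1),"want z ~",45-TIP,robot.current_t())
```

```text
w 47.8 [612.8  73.7  42.4] [0.1 0.8 0.6]
w 47.571950573676695
touch True [605.38 -82.28  11.33] [0.8 0.2 4.7] want z ~ 11.0 74.1417
```

Touch came at 11.3 mm against the expected 11.0, so the cup is seated. I'll release, retreat and check.

Run:
```python
from h import *
robot.move_gripper(0.66); robot.sleep(.3)
p=robot.current_tcp_pos(); robot.move_linear([p[0],p[1],130],speed=80)
robot.move_ptp([530,0,250],[np.pi,0,0]); r=snap("k1"); s=snap("k2","side")
a=cv2.resize(r["img"][20:250,60:460],(640,368)); b=cv2.resize(s["img"][120:320,150:400],(290,232)); 
b2=cv2.resize(s["img"][205:265,290:370],(290,218))
o=np.zeros((600,640,3),np.uint8); o[:368]=a; o[368:600,:290]=b; o[368:586,320:610]=b2; cv2.imwrite("pics/k.png",o)
H=lambda c:cv2.convexHull(c.reshape(-1,1,2))[:,0]
u,v=proj(r,[605,-82,42])[0].astype(int); roi=(u-40,v-40,u+40,v+40)
c=H(cnt(r,(22,150,80),(34,255,255),roi)); print("yellow",rect(r,c,42))
c=H(cnt(r,(0,0,190),(180,40,255),roi)); print("white rim@64",rect(r,c,64))
print(robot.current_t())
```

```text
yellow [ 6.06538e+02 -7.19010e+01  3.15220e+01  5.38860e+01 -1.49000e-01]
white rim@64 [604.724 -81.825  45.737  46.751  -1.571]
77.3583
```

View pics/k.png

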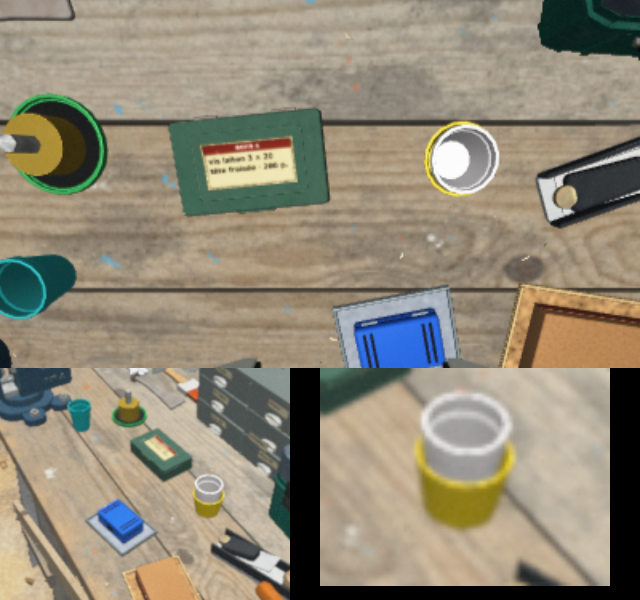

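The white cup is nested upright in the yellow cup at (465,157), with its rim centre at (604.7, -81.8), and everything else is in its holder. Handing in.

```bash
python3 -c "
from bench import robot
print(robot.hand_in(), robot.current_t())"
```

```text
the job is handed in; nothing more can be done
the job is handed in; nothing more can be done
```

I put all four things in their places and handed the job in at about 77 s of the 120 s. Nothing tipped or dropped in any picture, and each set-down was stopped by touch.

**Last checks**
- **Hole saw:** it stands upright in the green dish, about 2 mm off centre.
- **Bit case:** flat in the grey tray, about 3 mm off along its length and 0.002 rad from the tray's direction.
- **Sanding block:** flat and lengthwise in the wooden tray. I judged this by eye and from the touch height (on target), but did not measure its position afterwards.
- **Cups:** the white cup touched bottom 0.3 mm from the expected height. Its rim centre is at (604.7, -81.8), with the yellow cup gripped at about (605, -82).

**Checks that failed or disagreed**
- **Finger length:** the reported TCP lies about 34 mm beyond the real fingertips. I found this when the gripper closed on the saw's shank instead of its body. A touch on the bench confirmed it, and I corrected every height after that.
- **Yellow cup after nesting:** the final colour-mask reading of its position, (606.5, -71.9), was unusable because the white cup hides most of its rim. I relied on the earlier gripper centring and the last pictures instead.
- **Cup contact force:** the wrist reading at set-down was about 4.7 N. The force between the two cups was not measured directly.

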